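# Find the right guide gap with the feeler gauge

### The job

One of the four gaps in the guide block is set right for the feeler gauge, two are slack and one is too tight; they look alike, so judge by the drag on the blade. Take the gauge by its handle, slide the blade gently into the gaps to feel for the one where it goes in against a steady drag, and leave the gauge standing there, fully home with its shoulder against the block. Do not force it (where it stops short, draw it back rather than shove the shim), and leave the other things on the bench alone.

Things in the scene. Friction and masses are not known exactly. Their poses are not given: they have to be found in the camera images.
- gauge: Plain metal feeler gauge, about 150 g, standing on its foot. Handle: upright aluminium grip 50 mm long (x), 18 mm wide (y), 56 mm high, on a foot 50x30x5 mm. A steel tongue (the blade), 6 mm thick, 62 mm long, sticks out along +x, 8 to 34 mm above the foot's underside. Origin: middle of the foot's underside; z up. The handle's front face (the shoulder) is at x = +25 mm.
- gauge_tip (a point): Rounded tip of the gauge's tongue, at (87, 0, 21) mm in the gauge's frame.
- gauge_grip (a point): Where to grip the gauge, across the handle's 18 mm width from above: on its middle, 40 mm above the foot's underside.
- block: Aluminium guide block, fixed to the bench: 70 mm deep (x), 90 mm wide (y), 54 mm high, with four upright gaps 20 mm apart (centre to centre), open to its front (-x) face, 64 mm deep, 10 mm wide, open down to the bench and covered above 42 mm. Origin: middle of its underside; front face at x = -35 mm; x points into the gaps, z up. Mouth corners are rounded 4 mm. All gaps look alike.
- block_mid (a point): Middle of the block, 21 mm up. Hidden in the gaps, shuffled each time: RIGHT gap (one): sprung leaves press both sides of the blade, met about 24 mm deep, passed with up to 10 N, then a steady drag of about 4 to 9 N to the shoulder. SLACK gaps (two): no drag up to the shoulder, at most a brush on a wall. TIGHT gap (one): a shim stops the blade dead 24 mm deep.
- shim (a joint): How far the shim in the tight gap has been pushed in from its place, m; 0 where it belongs. It slips if pushed with more than about 16 N. It does not tell which gap it sits in.
- frame (a point): Not part of the job: front of the tall fixed stereotaxic frame, 0.3 m up. It is up to 0.45 m high over x = 0.38 to 0.75, y = -0.19 to 0.13, and one thin arm of it reaches on to y = -0.33 over x = 0.53 to 0.57, 0.19 to 0.27 m up. Go round it in front (x below 0.33, 0.25 m up or more), not through it.
- gap1 (a point): Mouth of one of the four gaps: middle of its width, in the plane of the block's front face, 21 mm above the bench; numbered from the block's +y end. x axis points into the gap.
- gap2 (a point): Mouth of one of the four gaps: middle of its width, in the plane of the block's front face, 21 mm above the bench; numbered from the block's +y end. x axis points into the gap.
- gap3 (a point): Mouth of one of the four gaps: middle of its width, in the plane of the block's front face, 21 mm above the bench; numbered from the block's +y end. x axis points into the gap.
- gap4 (a point): Mouth of one of the four gaps: middle of its width, in the plane of the block's front face, 21 mm above the bench; numbered from the block's +y end. x axis points into the gap.
- cement_bottle: Bystander, to be left alone: small white bottle with a pointed cap, 34x34x83 mm, standing. Origin: about the middle of its underside.
- gauze_pack: Bystander, to be left alone: flat white stack of gauze, 54x54x15 mm. Origin: about the middle of its underside.
- marker: Bystander, to be left alone: felt marker pen, 135 mm long, 17 mm thick, lying. Origin: about the middle of its underside.
- bench_timer: Bystander, to be left alone: flat white bench timer, 62x64x18 mm. Origin: about the middle of its underside.
- battery: Bystander, to be left alone: round battery, 50 mm long, 14 mm thick, lying. Origin: about the middle of its underside.
- cotton_buds: Bystander, to be left alone: round tub of cotton buds, 77 mm wide, 82 mm high. Origin: about the middle of its underside.

How it is judged:
At the end, for the whole second after the job is handed in: The gauge stands released and still, its blade gripped by the leaves of the right gap (over 6 N of contact), upright and in line within 0.12 rad, foot at most 12 mm above the bench, shoulder within 4 mm of the block's face; the shim is within 4 mm of its place (x of gauge_tip in the frame of block above 0.023 m and angle between gauge's own z axis and vertical below 0.12 rad and height (world z) of gauge below 0.012 m and angle between the x axis of gauge and the x axis of block, either way round below 0.12 rad and contact force between gauge and anything else above 6 N and linear speed of gauge below 0.01 m/s and value of joint shim below 0.004 m); the robot touches nothing.
It fails at once if the gauge is pressed against the block with more than 25 N (contact force between gauge and block above 25 N).
It fails at once if the shim of the too-tight gap is shoved more than 4 mm out of place (value of joint shim above 0.004 m).
It fails at once if a bystander is moved more than 25 mm (distance of any of cement_bottle, gauze_pack, marker, bench_timer, battery, cotton_buds from where it was at the start of the episode above 0.025 m).
It also fails if it takes over 72 s, if anything falls off the work surface, if the arm or the gripper's body presses on something with over 40 N, if the wrist force passes 120 N, or if a joint passes its speed limit or range.

### The arm

A 7-joint arm with a two-finger parallel gripper is mounted at the origin on a cart in front of the work surface, level with it; the furniture and walls round the work are solid. World frame = base frame: x ahead of the robot, y to its left, z up, the work surface at z = 0. Lengths are in m, angles in rad, forces in N, time in s.
With the tool pointing down it reaches from about 0.425 to 0.925 m from the base axis. Payload 6.8 kg.
Tool frame: the origin (TCP) lies at the very end of the fingers, on their centre line; the grasp point (between the pads) lies 19 mm behind it (robot.grip_point_offset is the distance from the TCP to the grasp point, in m); z points along the fingers, y is the line along which they close (so a half turn about z gives the same grasp; the last joint's range is limited). The gripper opens to 85 mm and grips with 20 to 120 N. Pads are 22 mm wide; open, the fingers measure 114 mm over their backs; the gripper's body (76 mm by 85 mm) begins 54 mm behind the grasp point. The pads swing forward as they close: fully open they stand 13 mm farther back than shut.
Start: joints at [-1.218, 0.477, 0.022, 1.555, -0.011, 1.109, -0.083], TCP at [0.3, 0.605, 0.231] pointing down, gripper open.
Joint ranges: [-2.96, 2.96], [-0.34, 2.1], [-1.41, 1.46], [0.24, 2.44], [-1.37, 4.51], [0.17, 1.92], [-2.96, 2.96]. Speed limits (rad/s): [2.39, 2.39, 3.14, 3.14, 3.14, 3.14, 3.14].

### API

Orientations are given as a 3x3 rotation matrix whose columns are the frame's x, y, z axes.
In Python, from cell import robot, sensors, imaging gives the robot as it stands. Calls block until the motion is done:
- robot.move_to(position, orientation): joint-space move of the TCP to a pose.
- robot.move_linear(position, attitude=None, speed=0.15, until_force=None): straight line of the TCP; attitude=None keeps the orientation; speed is the mean speed in m/s. With until_force (N) it stops when the force on the tool has changed by that much, and returns True; else False.
- robot.movej(angles): joint-space move.
- robot.grip(opening, force=None): finger opening in m; force is the grip in N (None keeps the last); returns when the fingers have stopped.
- robot.sleep(seconds).
- robot.ik(position, orientation): joint angles nearest the present ones, or None.
- sensors.get_obs(): the state.
- imaging.snapshot(name): name is "scene" or "top" or "wrist"; returns the picture (480x640x3 uint8, red, green, blue); there is no depth.
- imaging.camera_params(name): a dict with "camera_matrix" (3x3 intrinsics, pixels), "rvec" (rotation vector, rad) and "tvec" (3), from world to camera coordinates, as OpenCV has them. Camera axes: x right, y down, z forward; pixel columns grow to the right and rows downward; lengths in m; the calibration is good to about 2 mm. A picture is of the moment at which its call begins: read the wrist's pose just before it. camera_params takes no time and is no camera call; for the wrist camera it gives the pose at the moment of the call.
A pose or a line that the arm cannot do raises robot.IKError and nothing moves.
- robot.close_job(): hands the job in; it is judged then, once.
The state is a dict: "time": time; "joint_positions": joint angles; "qd": joint speeds; "effort": joint torques, N m; "tcp_pos": TCP position; "orientation": TCP orientation; "contact_force": force on the tool from outside, world axes, zero at the start; "moment": the same for the moment, N m; "gripper_width": finger opening in m; "finger_force": force on a finger pad.
Only numpy, scipy, OpenCV 4.12 (cv2) and the standard library are available. Lean on these libraries where they do the work, as an engineer would, in place of code of your own. Each camera call takes 0.05 s, during which the arm holds its last target. There are 200 camera calls.

## Working session

There is one attempt and no reset: what is moved stays moved. The work goes in short steps, each a Python script; the robot and the scene stay as the last script left them, time stands still between calls to the robot, and variables do not carry over. Pictures are saved under pics/ and viewed, at most 10 in all, crops included, and the job is handed in when it is done.

```bash
mkdir -p pics; ls; python3 - <<'E'
from cell import robot,sensors,imaging
import cv2
for n in ("scene","top"):
    cv2.imwrite(f"pics/{n}0.png",imaging.snapshot(n)[:,:,::-1]); print(imaging.camera_params(n))
print(sensors.get_obs())
E
```

```text
pics
{'camera_matrix': array([[581.30893682,   0.        , 327.50967699],
       [  0.        , 581.30893682, 241.42072879],
       [  0.        ,   0.        ,   1.        ]]), 'rvec': array([ 2.24433297, -0.48518774,  0.24898761]), 'tvec': array([-0.53484922,  0.08501292,  1.31338655])}
{'camera_matrix': array([[532.73160919,   0.        , 322.8577899 ],
       [  0.        , 532.73160919, 235.37664998],
       [  0.        ,   0.        ,   1.        ]]), 'rvec': array([ 2.19848698, -2.17399941,  0.12772605]), 'tvec': array([-0.30583885,  0.48684314,  1.34959741])}
{'time': 0.1, 'joint_positions': array([-1.21812374,  0.47771679,  0.02235508,  1.55628925, -0.01147564,
        1.10933475, -0.08311969]), 'qd': array([-0.00077437, -0.00173398,  0.00069533, -0.00316354,  0.00055187,
       -0.00181556,  0.0002583 ]), 'effort': array([ 4.82171512e-03, -5.97763681e+01,  1.61390103e+00, -2.81956208e+01,
        1.27660541e-02,  5.10145153e-03,  1.45474485e-05]), 'tcp_pos': array([0.29992591, 0.60413492, 0.23045037]), 'orientation': array([[-8.95709645e-01,  4.44639052e-01, -5.87826926e-04],
       [ 4.44639417e-01,  8.95708385e-01, -1.50935754e-03],
       [-1.44597801e-04, -1.61331713e-03, -9.99998688e-01]]), 'contact_force': array([ 0.65347187, -0.02599535,  1.00885751]), 'moment': array([-0.06304071, -0.04439524, -0.02241334]), 'finger_force': 0.0, 'gripper_width': 0.0854496087872053}
```

View pics/top0.png

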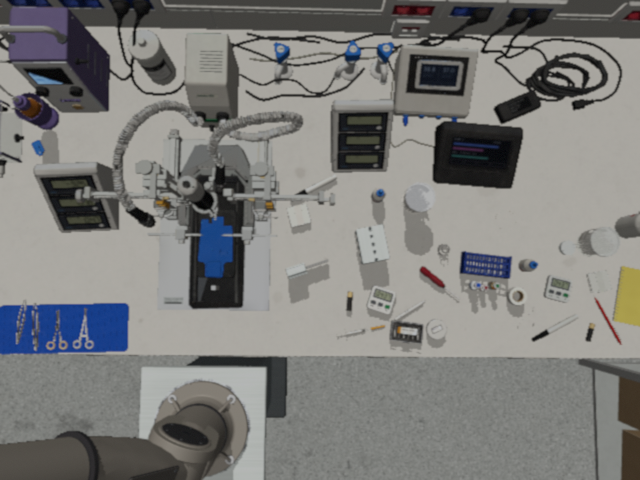

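View pics/scene0.png

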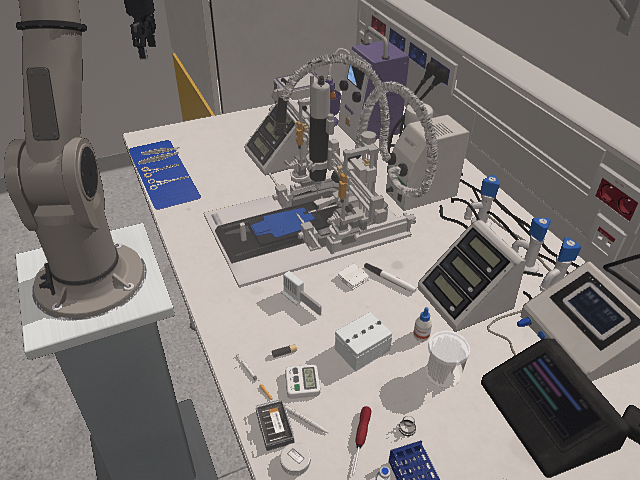

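The top view shows the gauge at about (300,270), with its blade pointing right, and the block at about (372,244). The frame and its arm are up and to the left. I'll enlarge both views.

```bash
python3 - <<'E'
import cv2
t=cv2.imread("pics/top0.png")[210:310,270:403]; s=cv2.imread("pics/scene0.png")[255:385,260:433]
cv2.imwrite("pics/t1.png",cv2.resize(t,None,fx=6,fy=6,interpolation=cv2.INTER_CUBIC))
cv2.imwrite("pics/s1.png",cv2.resize(s,None,fx=4.5,fy=4.5,interpolation=cv2.INTER_CUBIC))
E
```

```text
(no output)
```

View pics/t1.png

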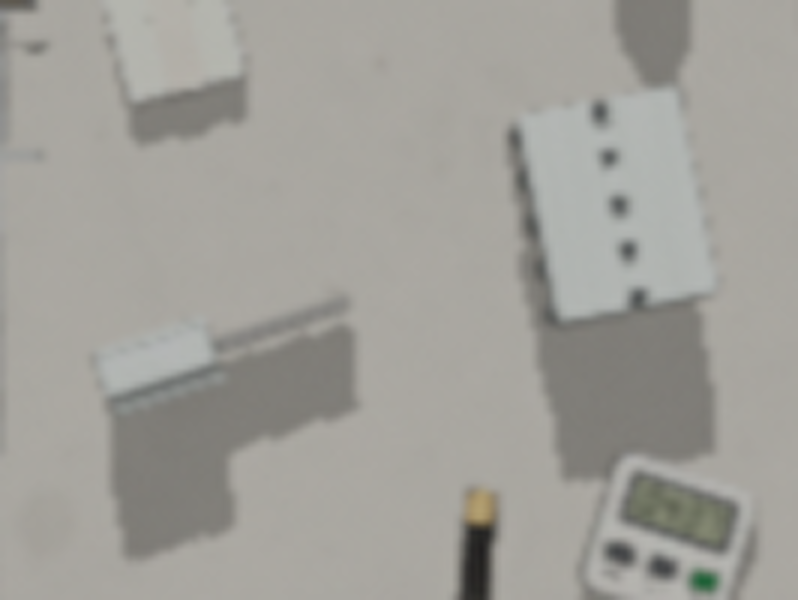

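View pics/s1.png

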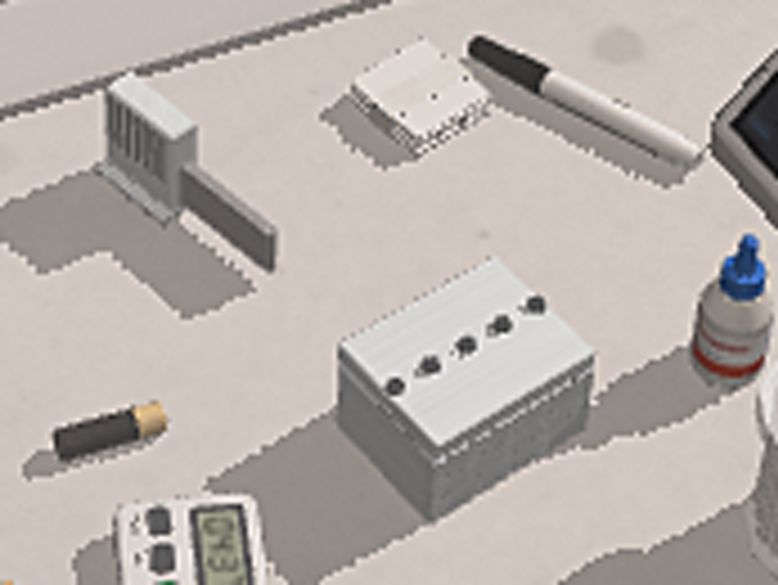

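The enlarged top view shows:
- **Block:** top corners at about (522,117), (678,88), (716,292) and (560,322). The slots are on the left face, facing the gauge.
- **Gauge:** handle top at about (97,355), (207,318), (217,360) and (105,400), with the blade tip at (348,300).

I'll fit poses using both views.

```bash
cat > fit.py <<'E'
from cell import imaging
import numpy as np, cv2
from scipy.optimize import least_squares
T=lambda L:[((u+.5)/6-.5+270,(v+.5)/6-.5+210) for u,v in L]
S=lambda L:[((u+.5)/4.5-.5+260,(v+.5)/4.5-.5+255) for u,v in L]
C={n:imaging.camera_params(n) for n in("top","scene")}
def proj(n,P): c=C[n]; return cv2.projectPoints(np.array(P,float),c["rvec"],c["tvec"],c["camera_matrix"],None)[0][:,0]
def world(p,M): c,s=np.cos(p[2]),np.sin(p[2]); M=np.array(M,float)/1000; return np.c_[p[0]+c*M[:,0]-s*M[:,1],p[1]+s*M[:,0]+c*M[:,1],M[:,2]]
def fit(obs,p0):
    f=lambda p:np.concatenate([(proj(n,world(p,M))-np.array(O)).ravel() for n,M,O in obs])
    r=least_squares(f,p0,loss='soft_l1'); print(r.x.round(4)); print(r.fun.reshape(-1,2).round(1).tolist()); return r.x
z=54
B=[("top",[(-35,45,z),(35,45,z),(35,-45,z),(-35,-45,z)],T([(522,117),(678,88),(716,292),(560,322)])),
   ("scene",[(-35,45,z),(35,45,z),(35,-45,z),(-35,-45,z),(35,-45,0),(-35,-45,0),(35,45,0)],S([(492,257),(595,352),(435,447),(338,350),(432,520),(340,420),(588,430)]))]
G=[("top",[(-25,9,56),(25,9,56),(25,-9,56),(-25,-9,56),(87,0,34)],T([(97,355),(207,318),(217,360),(105,400),(348,300)])),
   ("scene",[(-25,9,56),(25,9,56),(25,-9,56),(87,0,34),(87,0,8)],S([(130,75),(197,127),(180,140),(275,235),(273,270)]))]
if __name__=="__main__":
    fit(B,[.5,-.4,-1.5]); fit(G,[.45,-.25,-1.3])
    fit(B[:1],[.5,-.4,-1.5]); fit(G[:1],[.45,-.25,-1.3])
    fit(B[1:],[.5,-.4,-1.5]); fit(G[1:],[.45,-.25,-1.3])
E
python3 fit.py
```

```text
[ 0.4683 -0.4268 -1.3696]
[[-0.6, -0.2], [0.3, -0.5], [1.1, 0.2], [0.0, 0.5], [0.8, -0.7], [0.6, -0.2], [0.4, 0.0], [-0.3, -1.6], [-0.4, 1.2], [-1.5, 0.3], [-0.3, -0.1]]
[ 0.4    -0.2326 -1.2502]
[[-0.6, 0.7], [0.1, 0.7], [0.6, 0.6], [0.2, 0.0], [0.9, 0.1], [0.7, -1.8], [1.0, -1.4], [-1.6, -0.2], [0.2, -0.4], [0.4, 0.2]]
[ 0.4682 -0.4263 -1.3789]
[[-0.7, -0.4], [0.3, -0.4], [0.8, 0.4], [-0.4, 0.4]]
[ 0.4011 -0.2319 -1.2519]
[[-0.8, 0.2], [-0.2, 0.3], [0.3, 0.2], [-0.0, -0.4], [0.6, -0.3]]
[ 0.4682 -0.4271 -1.3647]
[[0.7, -0.6], [0.6, -0.2], [0.6, 0.2], [-0.3, -1.4], [-0.2, 1.4], [-1.5, 0.5], [-0.3, -0.1]]
[ 0.3978 -0.2344 -1.2287]
[[-0.2, -0.9], [0.5, -0.7], [-2.0, 0.6], [0.2, 0.1], [0.5, 0.7]]
```

Both fits agree to about 2 mm, so I'll tuck the arm and swing it round in front of the frame.

```bash
python3 - <<'E'
from cell import robot,sensors,imaging
import numpy as np
def st(): o=sensors.get_obs(); print(round(o["time"],2),o["tcp_pos"].round(3),o["joint_positions"].round(3)); return o
q=[-1.218,-.3,0,2.25,0,1.19,-.083]
robot.movej(q); st()
q[0]=-0.6; robot.movej(q); o=st(); print(o["orientation"].round(2))
E
```

```text
1.57 [0.155 0.242 0.303] [-1.218 -0.299 -0.     2.248 -0.     1.19  -0.083]
2.38 [0.266 0.107 0.303] [-6.010e-01 -2.990e-01 -1.000e-03  2.249e+00 -1.000e-03  1.190e+00
 -8.300e-02]
[[-0.5   0.87  0.  ]
 [ 0.87  0.5   0.  ]
 [ 0.    0.   -1.  ]]
```

```bash
cat > h.py <<'E'
from cell import robot,sensors,imaging
import numpy as np, cv2
def st(m=""): o=sensors.get_obs(); print(m,round(o["time"],2),o["tcp_pos"].round(4),o["joint_positions"].round(2),"F",o["contact_force"].round(1),"w",round(o["gripper_width"],4)); return o
def R(yaw,sgn=1): c,s=np.cos(yaw)*sgn,np.sin(yaw)*sgn; x=np.array([c,s,0]);z=np.array([0,0,-1.]); return np.c_[x,np.cross(z,x),z]
E
python3 - <<'E'
from h import *
q=sensors.get_obs()["joint_positions"].copy(); q[0]=.5; robot.movej(q); st()
for s in(1,-1): print(s,robot.ik([.42,-.32,.3],R(-1.25,s)))
s=min((1,-1),key=lambda s:abs(robot.ik([.42,-.32,.3],R(-1.25,s))[6]))
robot.move_to([.42,-.32,.3],R(-1.25,s)); st(s)
robot.sleep(.3)
p=imaging.camera_params("wrist"); print(p)
im=imaging.snapshot("wrist"); cv2.imwrite("pics/w0.png",im[:,:,::-1]); np.savez("w0.npz",**p)
E
```

```text
3.67 [ 0.2168 -0.1876  0.3028] [ 0.5  -0.3  -0.    2.25 -0.    1.19 -0.08] F [ 0.6 -0.3 -0.6] w 0.0854
1 [ 0.6418427   0.17881873 -0.12485612  1.81309745  0.02425706  1.15114881
 -2.31172388]
-1 [ 0.36298291  0.16903015  0.19475789  1.83090655 -0.03575576  1.14503324
  0.89060265]
-1 4.63 [ 0.4198 -0.319   0.2998] [ 0.36  0.17  0.19  1.83 -0.04  1.15  0.89] F [-0.4 -0.3 -0.2] w 0.0854
{'camera_matrix': array([[388.02740161,   0.        , 317.29821489],
       [  0.        , 388.02740161, 242.06364903],
       [  0.        ,   0.        ,   1.        ]]), 'rvec': array([-2.7836456 , -0.44903485, -0.07491917]), 'tvec': array([-0.29771032, -0.47629445,  0.30727267])}
```

View pics/w0.png

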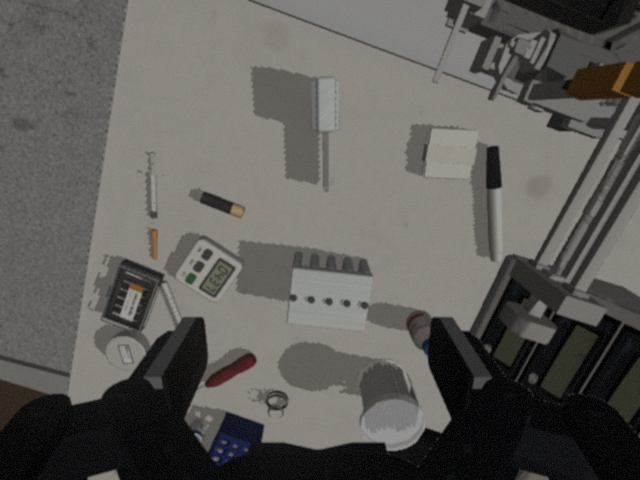

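The wrist view shows the gauge (handle top around (326,103), tip at (326,190)) and the block with its slots on the upper face, rows 252–330. I'll enlarge both.

```bash
python3 - <<'E'
import cv2,numpy as np
im=cv2.imread("pics/w0.png"); o=np.zeros((600,800,3),np.uint8)
g=cv2.resize(im[65:200,300:350],None,fx=4,fy=4,interpolation=cv2.INTER_CUBIC); b=cv2.resize(im[245:335,280:380],None,fx=6,fy=6,interpolation=cv2.INTER_CUBIC)
o[:540,:200]=g; o[:540,200:]=b; cv2.imwrite("pics/w1.png",o)
E
```

```text
(no output)
```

View pics/w1.png

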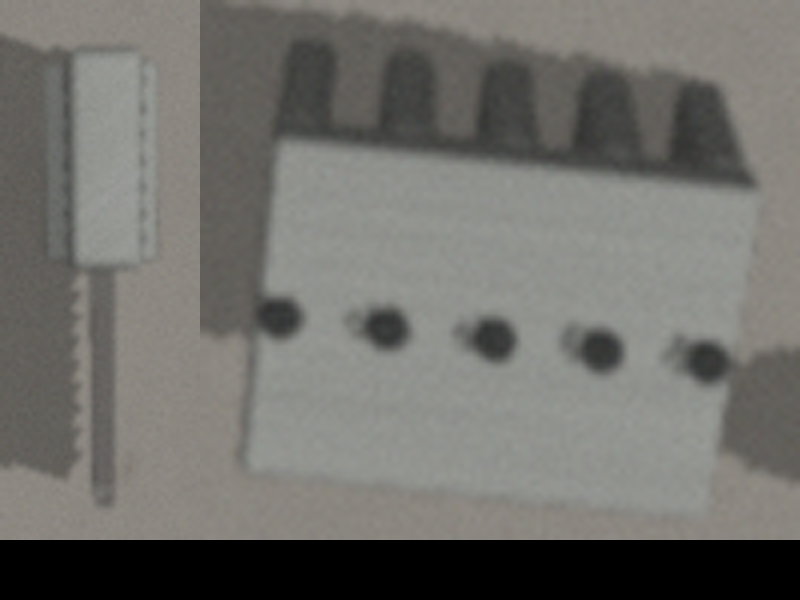

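```bash
cat > fit2.py <<'E'
from fit import *
C["wrist"]=dict(np.load("w0.npz"))
g=lambda L:[((u+.5)/4-.5+300,(v+.5)/4-.5+65) for u,v in L]
b=lambda L:[((u-199.5)/6-.5+280,(v+.5)/6-.5+245) for u,v in L]
BW=("wrist",[(-35,-45,54),(-35,45,54),(35,45,54),(35,-45,54),(-35,-45,0),(-35,45,0)],b([(278,138),(755,187),(710,515),(247,472),(290,40),(718,85)]))
GW=("wrist",[(-25,-9,56),(-25,9,56),(25,9,56),(25,-9,56),(87,0,34)],g([(75,48),(140,52),(138,268),(72,264),(104,503)]))
pb=fit([BW],[.468,-.427,-1.37]); pg=fit([GW],[.4,-.232,-1.25])
fit(B+[BW]*2,pb); fit(G+[GW]*2,pg)
E
python3 fit2.py
```

```text
[ 0.4691 -0.4274 -1.3545]
[[-1.0, 0.1], [1.6, -0.2], [0.0, 0.9], [-0.9, 1.0], [-0.3, -0.5], [1.7, -0.9]]
[ 0.3998 -0.2332 -1.2473]
[[-1.8, -0.9], [1.5, -2.0], [1.4, 0.4], [-0.8, 1.4], [-0.2, 0.9]]
[ 0.4689 -0.4273 -1.3584]
[[-0.6, -0.3], [0.3, -0.9], [1.4, -0.2], [0.4, 0.3], [0.9, -0.7], [1.0, -0.4], [1.1, 0.2], [0.1, -1.3], [0.3, 1.4], [-1.1, 0.6], [0.1, -0.3], [-1.1, -0.2], [1.5, -0.2], [-0.3, 0.9], [-1.2, 0.7], [-0.4, -0.8], [1.6, -0.9], [-1.1, -0.2], [1.5, -0.2], [-0.3, 0.9], [-1.2, 0.7], [-0.4, -0.8], [1.6, -0.9]]
[ 0.3998 -0.2331 -1.2484]
[[-0.4, 0.7], [0.3, 0.8], [0.8, 0.6], [0.5, 0.1], [1.1, 0.1], [0.7, -1.6], [1.0, -1.2], [-1.5, -0.1], [0.2, -0.2], [0.5, 0.4], [-1.6, -1.0], [1.7, -2.1], [1.5, 0.3], [-0.7, 1.3], [-0.1, 0.8], [-1.6, -1.0], [1.7, -2.1], [1.5, 0.3], [-0.7, 1.3], [-0.1, 0.8]]
```

```bash
python3 - <<'E'
from h import *
r=R(-1.2475,-1)
robot.grip(.05)
robot.move_to([.3998,-.2331,.13],r); st()
print(robot.move_linear([.3998,-.2331,.022],r,speed=.08,until_force=8)); st()
robot.grip(0,force=60); o=st(); print(o["finger_force"])
print(robot.move_linear(o["tcp_pos"]+[0,0,.01],speed=.03)); st()
E
```

```text
6.22 [ 0.401  -0.2341  0.131 ] [ 0.29  0.27  0.13  2.15 -0.05  0.73  0.77] F [-0.   0.   0.5] w 0.0499
False
 7.72 [ 0.4001 -0.2332  0.0224] [ 0.32  0.47  0.09  2.21 -0.09  0.47  0.8 ] F [ 0.7 -0.5  0.3] w 0.0499
 8.11 [ 0.4001 -0.2332  0.0224] [ 0.32  0.47  0.09  2.21 -0.09  0.47  0.8 ] F [-0.7  0.3  6.4] w 0.0174
59.17631506919861
False
 8.6 [ 0.4002 -0.2332  0.0325] [ 0.31  0.45  0.09  2.2  -0.09  0.49  0.8 ] F [-0.7 -0.3 -1.4] w 0.0175
```

```bash
cat >> h.py <<'E'
PB=np.array([.469,-.4273]); YB=-1.357; ex=np.array([np.cos(YB),np.sin(YB),0]); ey=np.array([-np.sin(YB),np.cos(YB),0])
RB=R(YB,-1); Z=.0245
def pos(depth,y,z=Z): return np.r_[PB,z]+ex*(depth-122)/1000+ey*y/1000
def F0(): # mean force in block frame (along x, y, z)
    f=[]
    for _ in range(4): f.append(sensors.get_obs()["contact_force"]); robot.sleep(.02)
    f=np.mean(f,0); return np.array([f@ex,f@ey,f[2]])
def here():
    p=sensors.get_obs()["tcp_pos"]-np.r_[PB,0]; return np.array([p@ex*1000+122,p@ey*1000,p[2]*1000])
def probe(y,end=34):
    robot.move_linear(pos(-14,y),RB,speed=.08); robot.sleep(.15); b=F0(); print("y",y,"base",b.round(1))
    for d,lim,v in [(6,6,.03),(14,6,.03),(20,7,.03)]+[(k,11,.012) for k in range(23,end+1,3)]:
        hit=robot.move_linear(pos(d,y),RB,speed=v,until_force=lim)
        f=F0()-b; print(d,"at",here().round(1),"F",f.round(1),hit)
        if hit or -f[0]>12: return d
    return None
E
python3 - <<'E'
from h import *
p=pos(-18,-10,.035); robot.move_to(p,RB); st()
r=probe(-10); print(r); st()
E
```

```text
8.97 [ 0.4298 -0.2939  0.0348] [ 0.38  0.51  0.13  2.07 -0.12  0.56  0.8 ] F [-0.4  0.8 -2.4] w 0.0171
y -10 base [-0.4  0.4 -1.5]
6 at [  5.7 -10.   24.4] F [ 0.7 -0.5 -0.2] False
14 at [ 14.  -10.1  24.5] F [ 0.6 -0.1 -0.1] False
20 at [ 20.  -10.1  24.5] F [ 0.5 -0.6  0.1] False
23 at [ 23.  -10.   24.5] F [ 0.9 -1.1  0. ] False
26 at [ 26.  -10.   24.5] F [ 0.4 -0.7  0. ] False
29 at [ 29.  -10.   24.5] F [ 0.4 -0.4 -0.4] False
32 at [ 32.  -10.   24.5] F [ 0.2 -0.6 -0.1] False
None
 13.13 [ 0.4401 -0.3415  0.0245] [ 0.45  0.57  0.12  1.99 -0.12  0.59  0.87] F [-0.6  0.5 -0.3] w 0.0168
```

Gap 3 is slack and the alignment is clean. Next I'll probe gap 2, then gap 4 if needed.

```bash
python3 - <<'E'
from h import *
for y0,y in ((-10,10),(10,-30)):
    robot.move_linear(pos(-14,y0),RB,speed=.06)
    r=probe(y); print(r); st()
    f=F0()
    if r is None and f[0]<-3: break
E
```

```text
y 10 base [ 0.3  0.1 -1.4]
6 at [ 5.7 10.  24.4] F [-0.4  0.4 -0. ] False
14 at [14.  10.  24.5] F [-0.5 -0.1 -0.2] False
20 at [20.  10.  24.5] F [-0.5 -0.2 -0.2] False
23 at [23.  10.  24.5] F [-0.7 -0.4 -0.1] False
26 at [24.3 10.  24.2] F [-5.9  0.1  2.3] False
29 at [24.5  9.9 23.5] F [-11.2   0.5   2.2] False
32 at [26.   9.8 23.4] F [-15.3  -0.6   5.3] False
32
 18.32 [ 0.4582 -0.3314  0.0234] [ 0.43  0.58  0.12  1.96 -0.12  0.61  0.85] F [-3.3 15.2  3.9] w 0.0171
y -30 base [-0.1  0.1 -1.7]
6 at [  5.7 -30.   24.4] F [ 0.2 -0.1  0.1] False
14 at [ 14.  -30.   24.5] F [ 0.2 -0.2 -0.1] False
20 at [ 20.  -30.1  24.5] F [ 0.2 -0.1 -0.1] False
23 at [ 23.  -30.   24.5] F [0.1 0.  0.1] False
26 at [ 26.  -29.9  24.5] F [-0.2 -0.   0.2] False
29 at [ 27.  -30.1  24.1] F [-5.8  0.2  2.1] False
32 at [ 28.7 -30.3  23.7] F [-8.3  0.8  1.6] False
None
 23.82 [ 0.4196 -0.3425  0.0237] [ 0.48  0.56  0.12  2.02 -0.12  0.57  0.89] F [-1.5  7.5 -0.4] w 0.0169
```

```bash
python3 - <<'E'
from h import *
b=np.array([-.1,.1,-1.7])
for d in range(34,46,2):
    robot.move_linear(pos(d,-30),RB,speed=.012)
    f=F0()-b; print(d,here().round(1),f.round(1))
    if -f[0]>12.: break
st()
E
```

```text
34 [ 30.2 -30.4  23.4] [-8.3  0.7  0.5]
36 [ 33.1 -30.4  23.6] [-6.   0.6 -0.8]
38 [ 35.5 -30.3  23.7] [-5.1  0.7 -0.4]
40 [ 37.5 -30.3  23.7] [-4.9  0.6 -0.6]
42 [ 39.5 -30.3  23.7] [-4.9  0.4 -0.6]
44 [ 41.5 -30.3  23.7] [-5.6  0.4 -0.4]
 26.18 [ 0.4223 -0.355   0.0237] [ 0.49  0.57  0.12  2.   -0.12  0.58  0.91] F [-0.4  4.8 -2.2] w 0.017
```

The steady drag of about 5 N means gap 4 is the right one. I'll push on gently until the shoulder makes contact.

```bash
python3 - <<'E'
from h import *
b=np.array([-.1,.1,-1.7])
for d in [48,52,56,60]+list(range(62,74)):
    robot.move_linear(pos(d,-30),RB,speed=.015)
    f=F0()-b; print(d,here().round(1),f.round(1))
    if -f[0]>(11.5 if d>60 else 12): break
st()
cv2.imwrite("pics/w2.png",cv2.resize(imaging.snapshot("wrist")[100:420,160:480,::-1],(600,600)))
E
```

```text
48 [ 45.5 -30.3  23.7] [-4.8  0.3 -0.5]
52 [ 49.6 -30.3  23.7] [-5.3  0.5 -1. ]
56 [ 53.5 -30.3  23.7] [-5.1  0.9 -1.3]
60 [ 57.6 -30.3  23.7] [-4.7  0.5 -0.9]
62 [ 59.5 -30.3  23.7] [-5.1  0.9 -0.9]
63 [ 60.4 -30.3  23.6] [-5.8  0.8  0.1]
64 [ 61.3 -30.3  23.6] [-5.6  0.5  0.1]
65 [ 61.6 -30.3  23.5] [-8.   0.8  1.3]
66 [ 61.6 -30.3  23.5] [-10.7  -0.1   4. ]
67 [ 61.6 -30.3  23.5] [-13.5  -0.2   6.3]
 30.05 [ 0.4266 -0.3746  0.0235] [ 0.52  0.59  0.12  1.96 -0.12  0.61  0.94] F [-3.  13.4  4. ] w 0.0169
```

View pics/w2.png

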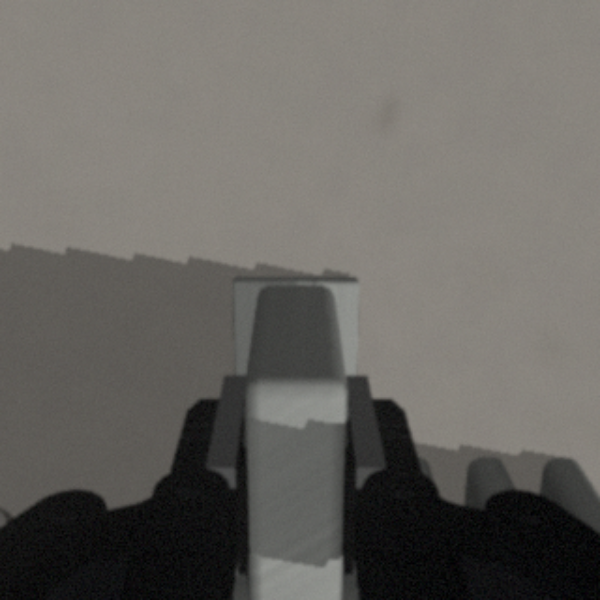

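The blade stopped dead at 61.6 mm, which matches shoulder contact, and the picture shows the gauge upright in the end gap. I'll ease the push and let go.

```bash
python3 - <<'E'
from h import *
robot.move_linear(pos(65,-30.2),RB,speed=.02); st()
robot.grip(.045); st()
p=sensors.get_obs()["tcp_pos"]
robot.move_linear(p+[0,0,.13],RB,speed=.08); st()
robot.move_to(pos(-10,-30,.28),RB); st()
s=imaging.snapshot("scene")[255:385,260:433,::-1]; w=imaging.snapshot("wrist")[:,:,::-1]
cv2.imwrite("pics/f.png",np.hstack([cv2.resize(s,(400,300),interpolation=cv2.INTER_CUBIC),cv2.resize(w,(400,300))]))
cv2.imwrite("pics/wf.png",w); cv2.imwrite("pics/sf.png",cv2.resize(s,None,fx=4.5,fy=4.5,interpolation=cv2.INTER_CUBIC))
E
```

```text
30.35 [ 0.4266 -0.3747  0.0236] [ 0.52  0.59  0.12  1.96 -0.12  0.61  0.93] F [-1.   6.7 -1.4] w 0.0172
 30.73 [ 0.4276 -0.3787  0.0248] [ 0.52  0.59  0.12  1.96 -0.12  0.6   0.93] F [ 0.4  0.2 -0.3] w 0.0449
 32.51 [ 0.4273 -0.3785  0.1543] [ 0.49  0.4   0.16  1.89 -0.08  0.86  0.9 ] F [ 0.4  0.4 -0.4] w 0.0449
 33.15 [ 0.4116 -0.3046  0.2798] [ 0.37  0.16  0.17  1.89 -0.03  1.1   0.76] F [-0.1  0.2 -0.7] w 0.0451
```

View pics/sf.png

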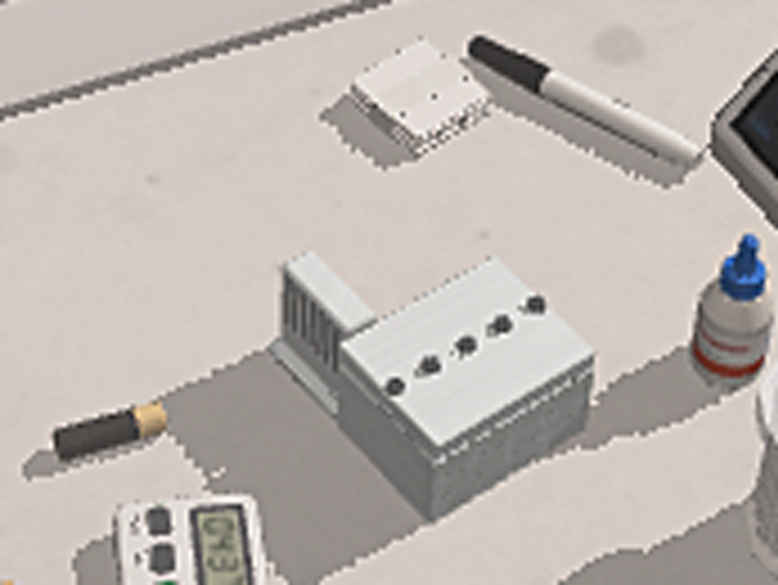

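View pics/wf.png

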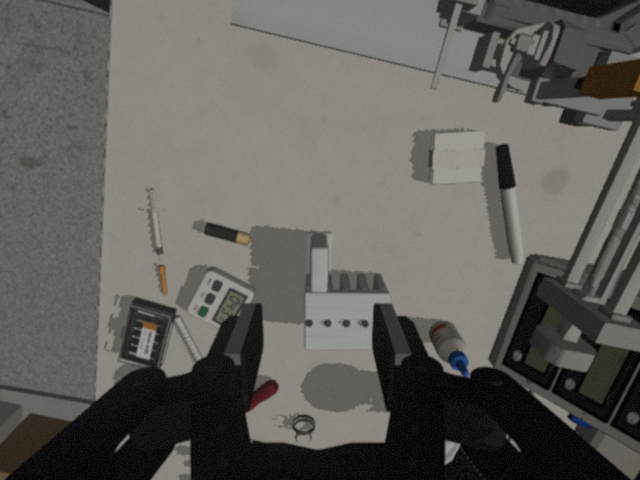

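The gauge stands upright with its shoulder flush against the block, and the bystanders haven't moved. I'll hand it in.

```bash
python3 -c "
from cell import robot
print(robot.close_job())"
```

```text
the job is handed in; nothing more can be done
None
```

I left the gauge standing in gap 4, released and fully home with its shoulder against the block, after feeling a steady drag of about 5 N there; gap 3 was slack, gap 2 was the tight one (my push there reached about 15 N, just under the shim's slip force, and I saw no sign it slipped), gap 1 wasn't probed, and the job is handed in with no verdict shown.

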